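# Clamp the picture-tube mount with the stiff hand crank

### The arm

A 6-joint arm with a two-finger parallel gripper is mounted at the origin on the work surface. World frame = base frame: x ahead of the robot, y to its left, z up, the work surface at z = 0. Lengths are in mm, angles in rad, forces in N, time in s.
With the tool pointing down it reaches from about 350 to 875 mm from the base axis. Payload 4.2 kg.
Tool frame: the origin (TCP) lies between the finger pads; the fingertips stand 25 mm ahead of it and the grasp point (between the pads) lies 6 mm ahead of it; z points along the fingers, y is the line along which they close (so a half turn about z gives the same grasp; the last joint's range is limited). The gripper opens to 85 mm and grips with 20 to 120 N. Pads are 22 mm wide; open, the fingers measure 114 mm over their backs; the gripper's body (76 mm by 85 mm) begins 54 mm behind the grasp point. The pads swing forward as they close: fully open they stand 13 mm farther back than shut.
Start: joints at [-1.006, 0.385, 0.008, 0, -1.194, -0.259], TCP at [188.176, -595.978, 256.312] pointing down, gripper open.
Joint ranges: [-3.14, 3.14], [-1.21, 2.06], [-1.07, 1.41], [-3.16, 2.05], [-2.99, -0.16], [-3.1, 3.1]. Speed limits (rad/s): [2.79, 2.79, 3.14, 3.14, 3.14, 3.14].

### API

Orientations are given as a unit quaternion [x, y, z, w].
In Python, from bench import arm gives the robot as it stands.
- The arm moves only by the shell command python3 -m pendant 'ROWS'. ROWS is JSON, a list of rows, each a list of 7 numbers: the shift along the tool's x, y, z in m, then the turn, a rotation vector about the tool's x, y, z in degrees, then the finger opening in m, from 0 to 0.0854. In form: [[x, y, z, wx, wy, wz, fingers], ...]. A call has 1 to 12 rows; each row shifts and turns the commanded pose from where the row before left it, along the tool's axes as they then stand; what a row does not reach is not made up. A row lasts 1/10 s, in which the tool goes at most 50 mm and 8.59 degrees, less where a joint would pass 70% of its speed; a pose out of reach is approached as far as the arm can. A call is refused whole if a number of a shift passes 0.05 or a number of a turn 8.59, either way. A call with a gripper value outside its range is refused whole. The fingers move at their own pace and stop on an object; the grip force is fixed at half the most. Time passes only in rows, so rows that do not move let the fingers close. It gives the time, the measured TCP pose, the force, the opening and the grip force at its end, in the units of the state.
- arm.read_state(): the state, without advancing time (a new reading comes with each control period).
- arm.get_image(name): name is "side" or "top" or "wrist"; returns a dict with "image" (420x560x3 uint8, red, green, blue), "fx", "fy", "cx", "cy" (pixels), "k1" (the pictures are not rectified: a ray, as slopes to the right and down, at radius r is drawn at 1 + k1 r^2 times it, then the intrinsics apply), "xyz" and "rotation" of the camera in the world. Camera axes: x right, y down, z forward; pixel columns grow to the right and rows downward; lengths in mm; the calibration is good to about 2 mm. A picture is of the moment at which its call begins. There is no depth.
- arm.job_done(): hands the job in; it is judged then, once.
The state is a dict: "clock": time; "joints": joint angles; "joint_vel": joint speeds; "joint_efforts": joint torques, N m; "position": TCP position; "ee_rot": TCP orientation; "contact_force": force on the tool from outside, world axes, zero at the start; "wrist_torque": the same for the moment, N m; "gripper_width": finger opening in mm; "grasp_force": force on a finger pad.
Only numpy, scipy, OpenCV 4.12 (cv2) and the standard library are available. Lean on these libraries where they do the work, as an engineer would, in place of code of your own. Each camera call takes 0.05 s, during which the arm holds its last target. There are 200 camera calls.

### The job

Set the wooden picture-tube mount upright on the bed of the green crank clamp, square between the two jaws, and let go of it. Then turn the red-handled crank clockwise at a steady, unhurried pace (no faster than about half a turn a second, without pausing on the way), carrying it through the stiff spot in each turn, until the mount is held snugly between both jaws; do not crush the old wood, and leave the clamp closed with your hand off it. Leave the coil, the bolts and the grey knob where they are.

Things in the scene. Friction and masses are not known exactly. Their poses are not given: they have to be found in the camera images.
- mount: Loose wooden picture-tube mount: block 56 mm (x) by 50 mm (y) by 62 mm high, with a 24 mm wide saddle gap along y (from 37 mm up) between two horns at its x sides; same either way round; 175 to 350 g. Origin: centre of underside. Grip it across the outer x faces; the y faces get clamped.
- clamp: Green steel crank clamp, fixed: base plate 100 mm (x) by 440 mm (y), 20 mm thick; its top is the bed. Origin: centre of its underside, on the ledge. The jaws stand along y, the fixed one towards -y; the gearbox (76 x 76 mm, top 98 mm above the ledge) with the crank on it is at y = +130 mm.
- fixed_jaw: Fixed jaw, 90 mm wide, 30 mm thick, top 90 mm above the ledge. Origin: bottom centre of its front face, 20 mm above the ledge (on the bed); +y points to the moving jaw. A black rubber pad (56 mm wide, 5 to 55 mm above the bed) stands 5 to 15 mm in front of this face: how far differs each time and is not measured. It gives 1 mm per 40 N.
- jaw: Moving jaw, 90 mm wide, 40 mm thick, top 86 mm above the ledge. Origin: bottom centre of its front face, 20 mm above the ledge; axes as the clamp's. Starts open at clamp y = +45 mm; each turn moves it 60 mm towards -y. It pushes the mount along the bed to the pad. It presses about 6 times as hard as the hand on the crank, less friction; 100 N crushes the old wood.
- crank_axis (a point): Point on the crank's vertical axis at the height of the handle's middle, 167 mm above the ledge; fixed to the clamp.
- grip (a point): Middle of the upright red crank handle: a sleeve of 24 mm diameter and 54 mm length that turns freely on its pin, bottom end 137 mm and top end 191 mm above the ledge, 60 mm from the crank axis; the flat crank arm runs just under it. It starts anywhere round the circle.
- crank (a joint): Crank turn in rad: 0 at the start, growing clockwise seen from above (closing). Takes about 4 N at the handle, and about 11 N at the stiff spot once a turn (near 3.1, 9.4, 15.7 rad). With the mount caught between the jaws the force climbs steeply within about 0.3 rad: stop at 13 to 15 N. Friction then keeps it closed, snug, when let go.
- disc: Brass disc, 80 mm diameter, red dot, on the gearbox under the crank arm. The shaft drags it round through grease: it follows the crank's speed with about one second's lag, so it slows towards rest if the crank pauses. Origin: its underside's centre, on the crank axis.
- coil: Copper deflection coil on a black flared former, 68 mm diameter, 44 mm high, standing loose. Origin: centre of underside. Not to be moved.
- bolts: Four upright bronze bolts in a dark wooden strip 80 mm (its x) by 26 mm, 38 mm high, loose. Origin: centre of underside. Not to be moved.
- knob: Grey plastic knob, 42 mm diameter, 24 mm high, loose. Origin: centre of underside. Not to be moved.
There are look-alikes about, which are no part of the job. Leave any purple or white look-alike of the mount alone.

How it is judged:
By the outcome, as a careful person would: the job done as asked, in the order asked, and still so for the second after the job is handed in, with the robot touching nothing.
It also fails if it takes over 72 s, if anything falls off the work surface, if the arm or the gripper's body presses on something with over 40 N, if the wrist force passes 120 N, or if a joint passes its speed limit or range.

## Working session

There is one attempt and no reset: what is moved stays moved. The work goes in short steps, Python scripts to look and compute and a shell command to move; the robot and the scene stay as the last step left them, time stands still between calls to the robot, and variables do not carry over. Pictures are saved under pics/ and viewed, at most 10 in all, crops included, and the job is handed in when it is done.

```bash
mkdir -p pics; ls; python3 - <<'E'
from bench import arm
import cv2,numpy as np
s=arm.read_state();print(s)
for n in ("top","side"):
    d=arm.get_image(n);cv2.imwrite(f"pics/{n}0.png",d["image"][:,:,::-1]);print(n,{k:v for k,v in d.items() if k!="image"})
E
```

```text
pics
{'clock': 0.0, 'joints': array([-1.00637568e+00,  3.85535196e-01,  6.59098152e-03, -5.29518189e-04,
       -1.19401450e+00, -2.58621773e-01]), 'joint_vel': array([ 0.00054823, -0.00125252, -0.00164284,  0.00063845,  0.00033785,
       -0.00095002]), 'joint_efforts': array([-1.50440783e-04, -3.92291987e+01,  1.88409394e+01,  4.18609634e+00,
       -4.53576562e-03, -1.00616253e-05]), 'position': array([ 188.0274573 , -595.46480308,  255.21626861]), 'ee_rot': array([-1.52207748e-01,  9.88347900e-01,  1.08935973e-03, -2.06943563e-04]), 'contact_force': array([-0.3297546 , -0.26732178,  0.15790359]), 'wrist_torque': array([-0.02958921, -0.02249186,  0.06695954]), 'grasp_force': 0.0, 'gripper_width': 85.15908081591931}
top {'fx': 494.1208714772022, 'fy': 494.1208714772022, 'cx': 281.7557712035943, 'cy': 205.48495384077367, 'k1': -0.04295154814364901, 'xyz': array([ 425.24613356,  -59.18708272, 1203.67515582]), 'rotation': array([-0.70091352,  0.71237477, -0.02732843,  0.02226158])}
side {'fx': 517.6285536660281, 'fy': 517.6285536660281, 'cx': 273.6031389414984, 'cy': 206.8787319964291, 'k1': 0.006724993524162574, 'xyz': array([363.0243017 , 696.93602309, 944.09690028]), 'rotation': array([-0.08009118,  0.92575622, -0.36859534,  0.02642553])}
```

View pics/top0.png

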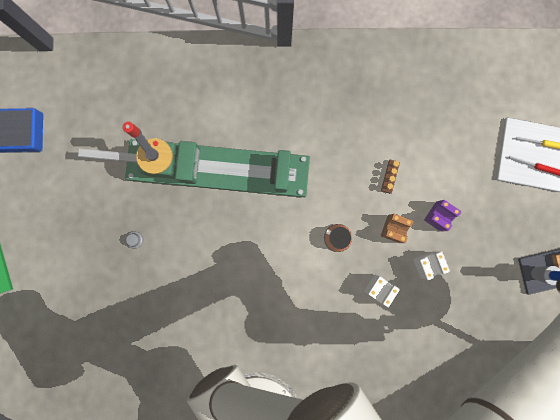

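View pics/side0.png

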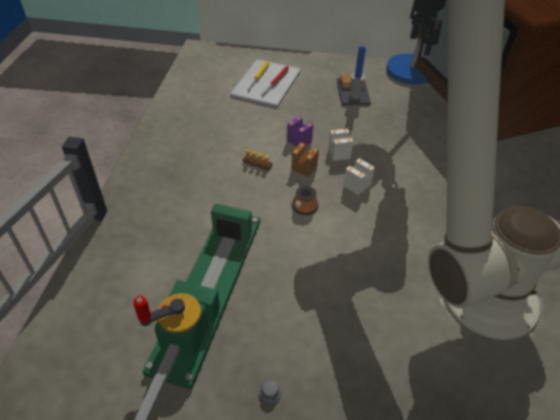

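Top view: brown mount at (397,228), clamp from (128,160) to (308,178) with its fixed jaw at (290,172), red handle at (130,128), coil (338,237), bolts (390,176), knob (133,240). Side view: mount (305,159), handle (142,310), purple and white look-alikes beside the mount.

```bash
cat > h.py <<'E'
import numpy as np, cv2
from scipy.spatial.transform import Rotation as R
from bench import arm
def ray(d,u,v):
    p=np.array([(u-d["cx"])/d["fx"],(v-d["cy"])/d["fy"]]);q=p.copy()
    for _ in range(20): q=p/(1+d["k1"]*(q@q))
    return R.from_quat(d["rotation"]).apply(np.array([q[0],q[1],1.]))
def plane(d,u,v,z):
    r=ray(d,u,v);return d["xyz"]+r*(z-d["xyz"][2])/r[2]
def tri(d1,p1,d2,p2):
    a,b=ray(d1,*p1),ray(d2,*p2)
    t=np.linalg.lstsq(np.c_[a,-b],d2["xyz"]-d1["xyz"],rcond=None)[0]
    x,y=d1["xyz"]+a*t[0],d2["xyz"]+b*t[1]
    return (x+y)/2,np.linalg.norm(x-y)
def proj(d,P):
    c=R.from_quat(d["rotation"]).inv().apply(np.asarray(P)-d["xyz"]);q=c[:2]/c[2];q=q*(1+d["k1"]*(q@q))
    return q*d["fx"]+[d["cx"],d["cy"]]
def hsv(d): return cv2.cvtColor(d["image"],cv2.COLOR_RGB2HSV)
def blobs(m,amin=30):
    n,l,s,c=cv2.connectedComponentsWithStats(m.astype(np.uint8))
    return [(int(s[i,4]),c[i].round(1).tolist(),s[i,:4].tolist(),i) for i in range(1,n) if s[i,4]>=amin],l
E
python3 - <<'E'
from h import *
t=arm.get_image("top");s=arm.get_image("side")
for n,d in(("top",t),("side",s)):
    h=hsv(d)
    for nm,lo,hi in (("green",(60,80,30),(85,255,255)),("red",(173,120,60),(180,255,255)),("red2",(0,200,80),(5,255,255)),("brass",(15,150,120),(25,255,255)),("brown",(6,100,60),(17,255,255))):
        b,_=blobs(cv2.inRange(h,lo,hi)>0,25);print(n,nm,[x[:3] for x in b])
a=cv2.resize(t["image"][120:300,110:450],None,fx=2.35,fy=2.35,interpolation=cv2.INTER_CUBIC)
cv2.imwrite("pics/topz.png",a[:,:,::-1])
E
```

```text
top green [(41, [172.3, 147.6], [168, 143, 10, 17]), (1337, [209.2, 157.2], [176, 142, 102, 38]), (1028, [291.3, 173.1], [274, 150, 35, 46]), (59, [168.4, 169.6], [160, 161, 14, 14]), (734, [219.8, 181.3], [171, 172, 78, 19]), (73, [142.1, 178.9], [126, 177, 29, 5]), (332, [4.0, 274.9], [0, 245, 13, 48])]
top red []
top red2 []
top brass [(52, [549.5, 144.8], [542, 140, 18, 9])]
top brown [(36, [392.2, 167.7], [387, 165, 12, 6]), (37, [390.8, 175.1], [386, 172, 11, 7]), (76, [388.3, 186.1], [382, 180, 13, 13]), (454, [398.2, 227.8], [385, 214, 28, 29]), (48, [338.4, 227.0], [329, 225, 22, 9]), (101, [334.3, 244.0], [325, 234, 27, 18]), (76, [556.4, 260.1], [553, 254, 7, 14])]
side green [(5747, [204.1, 300.1], [143, 205, 116, 184])]
side red []
side red2 [(162, [140.6, 308.7], [134, 297, 13, 24])]
side brass [(63, [261.7, 69.9], [256, 62, 12, 16]), (604, [185.7, 309.9], [159, 294, 41, 37])]
side brown [(921, [536.2, 9.1], [505, 0, 55, 24]), (110, [345.5, 79.7], [341, 74, 10, 13]), (587, [304.1, 159.7], [292, 143, 26, 33]), (150, [257.1, 161.2], [244, 155, 27, 13]), (244, [306.0, 205.2], [293, 196, 25, 17])]
```

View pics/topz.png

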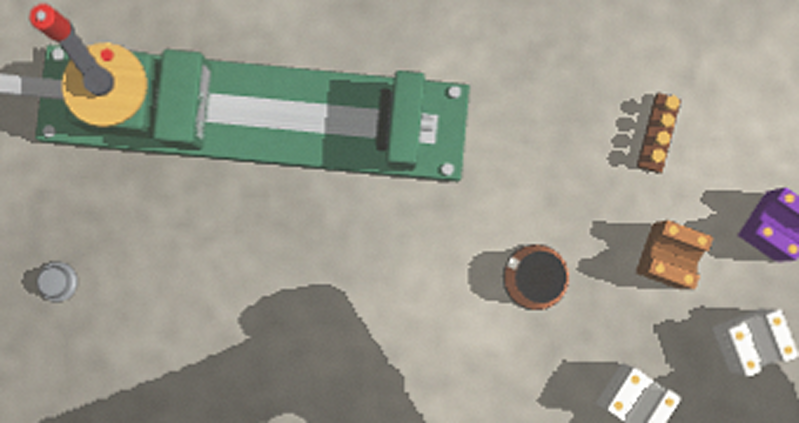

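```bash
python3 - <<'E'
from h import *
t=arm.get_image("top");s=arm.get_image("side")
c=lambda p:(p[0]/2.35+110-.3,p[1]/2.35+120-.3)
dots=[(672,229),(705,240),(660,268),(688,280)]
D=np.array([plane(t,*c(p),62) for p in dots]);print("dots",D.round(0).tolist(),D.mean(0))
v=D[0]-D[1]+D[2]-D[3];print("mount y deg",np.degrees(np.arctan2(v[1],v[0])))
print("mount top in side",proj(s,D.mean(0)))
for L in (0,30):
  K=np.array([plane(t,*c(p),L+20) for p in [(48,45),(470,84),(463,181),(38,140)]])
  print(L,"clamp",K.round(0).tolist(),K.mean(0));y=(K[0]-K[1]+K[3]-K[2]);y/=2
  print("len",np.linalg.norm(y),"w",np.linalg.norm(K[0]-K[3]),np.linalg.norm(K[1]-K[2]),"ang",np.degrees(np.arctan2(y[1],y[0])))
  print("corners in side",[proj(s,k).round(0).tolist() for k in K])
# disc and handle
for d,n in((t,"top"),(s,"side")):
  h=hsv(d)
  print(n,[x[:3] for x in blobs(cv2.inRange(h,(15,110,110),(28,255,255))>0,40)[0]])
  m=cv2.inRange(h,(0,170,60),(6,255,255))|cv2.inRange(h,(172,170,60),(180,255,255));print(n,"red",[x[:3] for x in blobs(m>0,8)[0]])
b=np.array([150,150])
a=np.hstack([cv2.resize(s["image"][y:y+100,x:x+100],None,fx=4,fy=4,interpolation=cv2.INTER_CUBIC) for x,y in((250,110),(120,270))])
a2=cv2.resize(s["image"][190:390,130:290],None,fx=2.5,fy=2.5);cv2.imwrite("pics/sidez.png",np.hstack([a[:400,:400],a2[:400]])[:,:,::-1])
E
```

```text
dots [[474.0, -332.0, 62.0], [463.0, -364.0, 62.0], [436.0, -319.0, 62.0], [423.0, -346.0, 62.0]] [ 448.98020038 -340.36395671   62.        ]
mount y deg 68.38712695070838
mount top in side [304.33282688 150.49300748]
0 clamp [[677.0, 298.0, 20.0], [629.0, -138.0, 20.0], [529.0, -129.0, 20.0], [578.0, 307.0, 20.0]] [602.92025466  84.51421064  20.        ]
len 438.49405006379925 w 99.26108216568754 100.60516777052048 ang 83.63188287292758
corners in side [[140.0, 371.0], [220.0, 208.0], [260.0, 216.0], [189.0, 384.0]]
30 clamp [[670.0, 289.0, 50.0], [624.0, -136.0, 50.0], [526.0, -127.0, 50.0], [574.0, 298.0, 50.0]] [598.41714111  80.87213132  50.        ]
len 427.38050980126934 w 96.74533073647169 98.05535077192344 ang 83.63188287292758
corners in side [[142.0, 359.0], [221.0, 200.0], [260.0, 208.0], [191.0, 372.0]]
top [(753, [155.2, 157.4], [137, 138, 36, 36]), (109, [550.9, 143.9], [542, 140, 18, 9])]
top red [(92, [131.1, 128.0], [123, 122, 17, 14]), (21, [155.0, 143.0], [153, 141, 5, 5]), (136, [547.5, 168.9], [535, 164, 25, 12])]
side [(88, [261.7, 69.8], [255, 61, 14, 18]), (67, [345.9, 77.9], [342, 74, 9, 9]), (679, [184.7, 310.1], [158, 293, 43, 38])]
side red [(28, [279.5, 75.3], [274, 68, 13, 15]), (270, [142.3, 309.9], [134, 296, 17, 27])]
```

View pics/sidez.png

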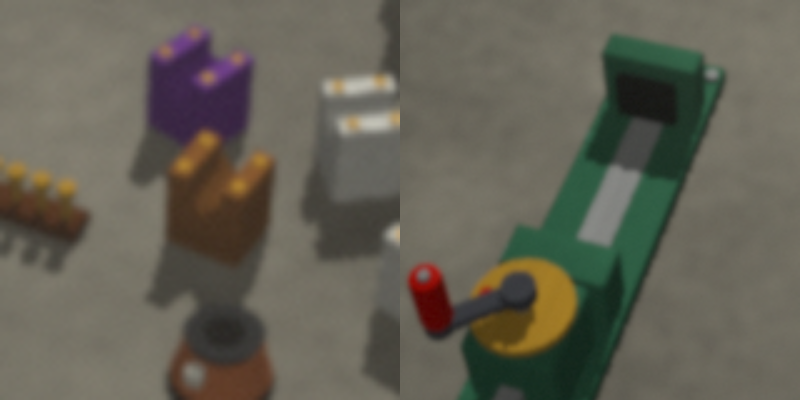

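Mount stands upright with its gap running along image-right; clamp lies on z≈0; handle is at the upper left of the disc, black pad visible on the fixed jaw. Now I'll compute poses and the approach.

```bash
cat >> h.py <<'E'
C0=np.array([603,84.5,0]);A=np.radians(83.63);CY=np.array([np.cos(A),np.sin(A),0]);CX=np.array([CY[1],-CY[0],0])
def toclamp(P): P=np.asarray(P)-C0;return np.array([P@CX,P@CY,P[2]])
def fromclamp(x,y,z): return C0+CX*x+CY*y+[0,0,z]
def plan(target,yaw):
    "shift in current tool axes (mm) and turn about tool z (deg) so that tool y lies along yaw (deg, mod 180)"
    s=arm.read_state();r=R.from_quat(s["ee_rot"])
    yv=r.apply([0,1,0]);cur=np.degrees(np.arctan2(yv[1],yv[0]));dw=(yaw-cur+90)%180-90
    z=r.apply([0,0,1]);up=R.from_matrix(np.c_[r.apply([1,0,0]),yv,z])
    # tilt to vertical, in tool axes
    tilt=r.inv().apply(np.cross(z,[0,0,-1]))*57.3
    print("t",round(s["clock"],2),"pos",s["position"].round(1),"shift",r.inv().apply(np.asarray(target)-s["position"]).round(1),"turn z",round(-dw,2),"tilt",tilt.round(2),"F",s["contact_force"].round(1),"j6",round(s["joints"][5],2),"w",round(s["gripper_width"],1))
E
python3 - <<'E'
from h import *
t=arm.get_image("top")
c=lambda p:(p[0]/2.35+110-.3,p[1]/2.35+120-.3)
for n,p,z in (("disc",(105,83),101),("hub",(97,81),125),("handle top",(42,16),191),("jaw front top",(205,60),86),("jaw front top",(200,147),86),("fixed front top",(396,73),90),("fixed front top",(390,165),90),("fixed back",(424,75),90),("pad lo",(377,147),20+55),("pad hi",(381,90),75)):
    P=plane(t,*c(p),z);print(n,P.round(1),toclamp(P).round(1))
print("axis",fromclamp(0,130,167))
plan([449,-340,150],68.4-90)
E
```

```text
disc [621.4 217.8 101. ] [  3.5 134.6 101. ]
hub [619.2 219.4 125. ] [  1.1 135.8 125. ]
handle top [666.5 251.7 191. ] [ 44.6 173.2 191. ]
jaw front top [645.1 124.   86. ] [37.4 43.9 86. ]
jaw front top [559.9 129.1  86. ] [-47.8  39.6  86. ]
fixed front top [628.5 -61.8  90. ] [  41.6 -142.6   90. ]
fixed front top [539.  -54.6  90. ] [ -48.2 -145.3   90. ]
fixed back [626.1 -88.9  90. ] [  42.2 -169.8   90. ]
pad lo [558.4 -42.1  75. ] [ -30.3 -130.8   75. ]
pad hi [614.6 -46.8  75. ] [  26.1 -129.2   75. ]
axis [617.42331557 213.69739923 167.        ]
t 0.35 pos [ 188.1 -595.9  256.1] shift [-325.8  165.4  106.1] turn z -50.88 tilt [ 0.03 -0.   -0.  ] F [ 0.4  0.  -0.1] j6 -0.26 w 85.5
```

```bash
python3 -m pendant '[[-0.041,0.021,0.004,0,0,0,0.085],[-0.041,0.021,0.004,0,0,0,0.085],[-0.041,0.021,0.004,0,0,0,0.085],[-0.041,0.021,0.004,0,0,0,0.085],[-0.041,0.021,0.004,0,0,0,0.085],[-0.041,0.020,0.004,0,0,0,0.085],[-0.040,0.020,0.004,0,0,0,0.085],[-0.040,0.020,0.004,0,0,0,0.085]]' && python3 -m pendant '[[0,0,0.008,0,0,-8.5,0.085],[0,0,0.008,0,0,-8.5,0.085],[0,0,0.008,0,0,-8.5,0.085],[0,0,0.008,0,0,-8.5,0.085],[0,0,0.008,0,0,-8.5,0.085],[0,0,0.008,0,0,-8.4,0.085],[0,0,0,0,0,0,0.085],[0,0,0,0,0,0,0.085]]'; python3 - <<'E'
from h import *
plan([449,-340,150],-21.6)
d=arm.get_image("wrist");cv2.imwrite("pics/w1.png",d["image"][:,:,::-1])
h=hsv(d);b,l=blobs(cv2.inRange(h,(5,90,50),(18,255,255))>0,300);print([x[:3] for x in b])
print(proj(d,[449,-340,62]), d["xyz"])
E
```

```text
clock: 1.15
position: [450.6, -339.0, 224.5]
ee_rot: [-0.152, 0.988, -0.0, 0.0]
contact_force: [0.2, -2.1, 0.2]
gripper_width: 85.0
grasp_force: 0.0
clock: 1.95
position: [449.5, -340.6, 176.5]
ee_rot: [-0.561, 0.828, -0.0, -0.0]
contact_force: [0.2, 0.0, 0.5]
gripper_width: 85.0
grasp_force: 0.0
t 1.95 pos [ 449.5 -340.6  176.5] shift [-0.4  0.6 26.5] turn z -0.15 tilt [-0.   -0.01 -0.  ] F [0.2 0.  0.5] j6 -0.02 w 85.0
[(5890, [276.7, 201.4], [235, 162, 84, 85]), (1978, [145.1, 245.7], [95, 231, 96, 38]), (1958, [343.7, 307.2], [315, 286, 63, 58])]
[271.71693654 214.49662752] [ 418.05863832 -415.23049269  294.25025326]
```

View pics/w1.png

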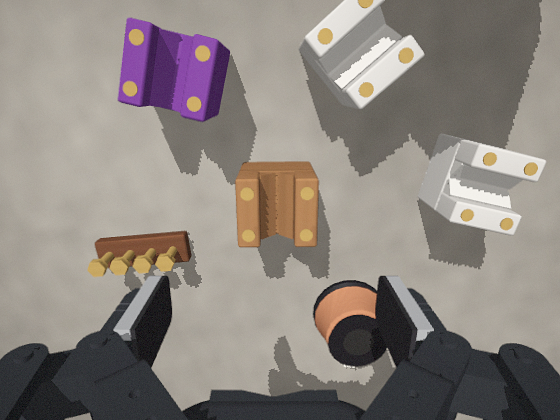

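Wrist view: mount centred near (277,205) with its four dots at (247,195), (310,195), (248,235), (306,235), square to the gripper; the coil and bolts lie clear of the fingers' path.

```bash
python3 - <<'E'
from h import *
d=arm.get_image("wrist")
D=np.array([plane(d,*p,62) for p in [(247,195),(310,195),(248,235),(306,235)]]);m=D.mean(0);x=D[1]-D[0]+D[3]-D[2]
print(D.round(1).tolist(),m,np.degrees(np.arctan2(x[1],x[0])))
t=arm.get_image("top");h=hsv(t)
coil=plane(t,338,237,44);bo=plane(t,390,176,38);print(coil,bo)
plan([m[0],m[1],36],np.degrees(np.arctan2(x[1],x[0])))
s=arm.read_state();r=R.from_quat(s["ee_rot"])
for P in(coil,bo):print(r.inv().apply(P-s["position"]))
E
```

```text
[[459.6, -359.0, 62.0], [420.3, -343.4, 62.0], [470.2, -332.1, 62.0], [432.7, -317.2, 62.0]] [ 445.68502534 -337.90177589   62.        ] 158.33094604317353
[ 430.44863185 -198.87497874   44.        ] [ 573.40109938 -327.37498191   38.        ]
t 2.1 pos [ 449.7 -340.7  176.9] shift [ -1.1   4.9 140.9] turn z 0.0 tilt [-0.07 -0.01  0.  ] F [ 0.5 -0.8 -0.5] j6 -0.02 w 84.9
[-124.68774533   70.36517147  132.81403665]
[ -58.04673947 -109.92350886  139.02908863]
```

```bash
python3 -m pendant '[[-0.0005,0.003,0.03,0,0,0,0.085],[0,0,0.035,0,0,0,0.085],[0,0,0.035,0,0,0,0.085],[0,0,0.025,0,0,0,0.085],[0,0,0.015,0,0,0,0.085],[0,0,0,0,0,0,0.085]]' && python3 -m pendant '[[0,0,0,0,0,0,0.04],[0,0,0,0,0,0,0.04],[0,0,0,0,0,0,0.04],[0,0,0,0,0,0,0.04],[0,0,0,0,0,0,0.04],[0,0,0,0,0,0,0.04]]'
```

```text
clock: 2.7
position: [445.6, -338.4, 34.4]
ee_rot: [-0.562, 0.827, 0.002, -0.001]
contact_force: [-0.8, -0.1, 0.6]
gripper_width: 84.8
grasp_force: 0.0
clock: 3.3
position: [447.8, -339.3, 38.0]
ee_rot: [-0.562, 0.827, -0.001, 0.001]
contact_force: [0.5, 0.4, 7.1]
gripper_width: 55.5
grasp_force: 64.6
```

```bash
python3 -m pendant '[[0,0,-0.02,0,0,0,0.04],[0,0,-0.03,0,0,0,0.04],[0,0,-0.04,0,0,0,0.04],[0,0,-0.04,0,0,0,0.04],[0,0,-0.03,0,0,0,0.04],[0,0,0,0,0,-7.6,0.04],[0,0,0,0,0,-7.6,0.04],[0,0,0,0,0,0,0.04]]'; python3 - <<'E'
from h import *
plan(fromclamp(-2,-75,190),-6.37)
E
```

```text
clock: 4.1
position: [446.1, -338.5, 196.0]
ee_rot: [-0.666, 0.746, 0.0, 0.0]
contact_force: [-1.2, 0.1, -2.0]
gripper_width: 55.9
grasp_force: 64.3
t 4.1 pos [ 446.1 -338.5  196. ] shift [-362.9 -106.6    6.3] turn z -0.06 tilt [ 0.03  0.05 -0.  ] F [-1.2  0.1 -2. ] j6 0.25 w 55.9
```

```bash
python3 -m pendant '[[-0.018,-0.0055,0,0,0,0,0.04],[-0.036,-0.0105,0,0,0,0,0.04],[-0.036,-0.0105,0,0,0,0,0.04],[-0.036,-0.0105,0,0,0,0,0.04],[-0.036,-0.0105,0,0,0,0,0.04],[-0.036,-0.0105,0,0,0,0,0.04],[-0.036,-0.0105,0,0,0,0,0.04],[-0.036,-0.0105,0,0,0,0,0.04],[-0.036,-0.0105,0,0,0,0,0.04],[-0.036,-0.0105,0,0,0,0,0.04],[-0.021,-0.0065,0,0,0,0,0.04],[0,0,0,0,0,0,0.04]]'; python3 -m pendant '[[0,0,0,0,0,0,0.04],[0,0,0,0,0,0,0.04]]'; python3 - <<'E'
from h import *
plan(fromclamp(-2,-75,190),-6.37)
d=arm.get_image("wrist");cv2.imwrite("pics/w2.png",d["image"][:,:,::-1]);print(d["xyz"])
for P in [fromclamp(-45,-145,90),fromclamp(45,-145,90),fromclamp(-50,-220,20),fromclamp(50,-220,20),fromclamp(-45,43,86),fromclamp(45,43,86)]: print(proj(d,P).round(0))
E
```

```text
clock: 5.3
position: [593.7, 12.6, 195.3]
ee_rot: [-0.667, 0.745, 0.0, -0.0]
contact_force: [-0.4, -0.4, -2.3]
gripper_width: 55.2
grasp_force: 64.3
clock: 5.5
position: [592.2, 9.3, 195.8]
ee_rot: [-0.666, 0.746, 0.0, -0.001]
contact_force: [0.0, -0.4, -3.2]
gripper_width: 55.4
grasp_force: 64.3
t 5.5 pos [592.2   9.3 195.8] shift [-1.  -0.4  5.8] turn z -0.12 tilt [ 0.08 -0.02  0.  ] F [ 0.  -0.4 -3.2] j6 -0.4 w 55.4
[581.73256878 -70.59312759 313.60845933]
[341. 109.]
[191. 110.]
[336.  -1.]
[198.  -1.]
[326. 360.]
[210. 360.]
```

View pics/w2.png

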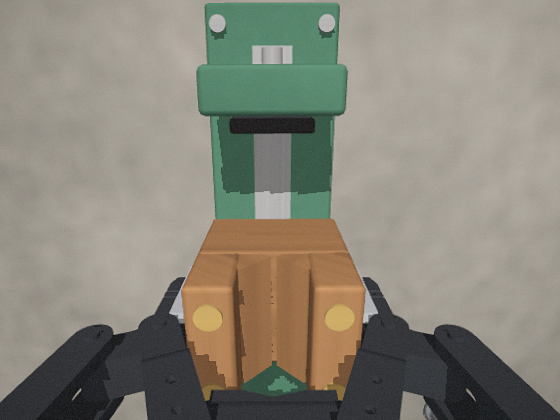

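Wrist view: mount held upright, its midline (col 273) within about 1 mm of the clamp's midline (col 272), pad at row 125 behind it, level edges so it's square. Lowering.

```bash
python3 -m pendant '[[0,0,0.02,0,0,0,0.04],[0,0,0.035,0,0,0,0.04],[0,0,0.035,0,0,0,0.04],[0,0,0.025,0,0,0,0.04],[0,0,0.014,0,0,0,0.04],[0,0,0.004,0,0,0,0.04],[0,0,0,0,0,0,0.04],[0,0,0,0,0,0,0.04]]';python3 -m pendant '[[0,0,0.001,0,0,0,0.04],[0,0,0.001,0,0,0,0.04],[0,0,0,0,0,0,0.04]]'
```

```text
clock: 6.35
position: [593.7, 9.7, 64.5]
ee_rot: [-0.666, 0.746, -0.001, 0.001]
contact_force: [0.1, -1.0, -3.2]
gripper_width: 55.8
grasp_force: 64.3
clock: 6.65
position: [593.1, 10.1, 61.7]
ee_rot: [-0.667, 0.745, -0.0, 0.0]
contact_force: [0.5, -0.2, -2.8]
gripper_width: 55.3
grasp_force: 64.3
```

```bash
python3 -m pendant '[[0,0,0.001,0,0,0,0.04],[0,0,0.001,0,0,0,0.04],[0,0,0.001,0,0,0,0.04],[0,0,0,0,0,0,0.04]]';python3 -m pendant '[[0,0,0.001,0,0,0,0.04],[0,0,0,0,0,0,0.04]]';python3 -m pendant '[[0,0,0.001,0,0,0,0.04],[0,0,0,0,0,0,0.04]]'
```

```text
clock: 7.05
position: [592.9, 10.0, 58.1]
ee_rot: [-0.667, 0.745, 0.0, -0.0]
contact_force: [0.4, -0.7, -2.4]
gripper_width: 55.3
grasp_force: 64.5
clock: 7.25
position: [592.9, 10.0, 58.0]
ee_rot: [-0.667, 0.745, -0.0, 0.0]
contact_force: [-2.4, 0.4, 3.6]
gripper_width: 55.6
grasp_force: 64.7
clock: 7.45
position: [592.9, 10.0, 58.0]
ee_rot: [-0.667, 0.745, -0.0, 0.0]
contact_force: [-4.1, 0.4, 8.5]
gripper_width: 55.4
grasp_force: 65.5
```

```bash
python3 -m pendant '[[0,0,-0.0015,0,0,0,0.08],[0,0,0,0,0,0,0.08],[0,0,0,0,0,0,0.08],[0,0,0,0,0,0,0.08],[0,0,-0.01,0,0,0,0.08],[0,0,-0.03,0,0,0,0.08],[0,0,-0.045,0,0,0,0.06],[0,0,-0.045,0,0,0,0.06],[0,0,-0.045,0,0,0,0.06],[0,0,-0.04,0,0,0,0.06],[0,0,0,0,0,0,0.06]]'; python3 - <<'E'
from h import *
plan([660,245,275],-6.37)
t=arm.get_image("top");d=arm.get_image("wrist");s=arm.get_image("side")
a=cv2.resize(t["image"][110:210,110:320],None,fx=2.4,fy=2.4,interpolation=cv2.INTER_CUBIC)
b=cv2.resize(s["image"][190:390,110:290],None,fx=1.4,fy=1.4,interpolation=cv2.INTER_CUBIC)
w=cv2.resize(d["image"],None,fx=.6,fy=.6)
o=np.zeros((600,800,3),np.uint8);o[:240,:504]=a[:240];o[:280,504:756]=b[:280];o[300:552,:336]=w
cv2.imwrite("pics/c3.png",o[:,:,::-1])
E
```

```text
clock: 8.55
position: [595.9, 10.1, 281.1]
ee_rot: [-0.667, 0.745, -0.004, 0.006]
contact_force: [0.7, 0.1, 0.6]
gripper_width: 60.2
grasp_force: 0.0
t 8.55 pos [595.9  10.1 281.1] shift [-240.5  -37.8    7.5] turn z 0.04 tilt [-0.84  0.19  0.  ] F [0.7 0.1 0.6] j6 -0.4 w 60.2
```

View pics/c3.png

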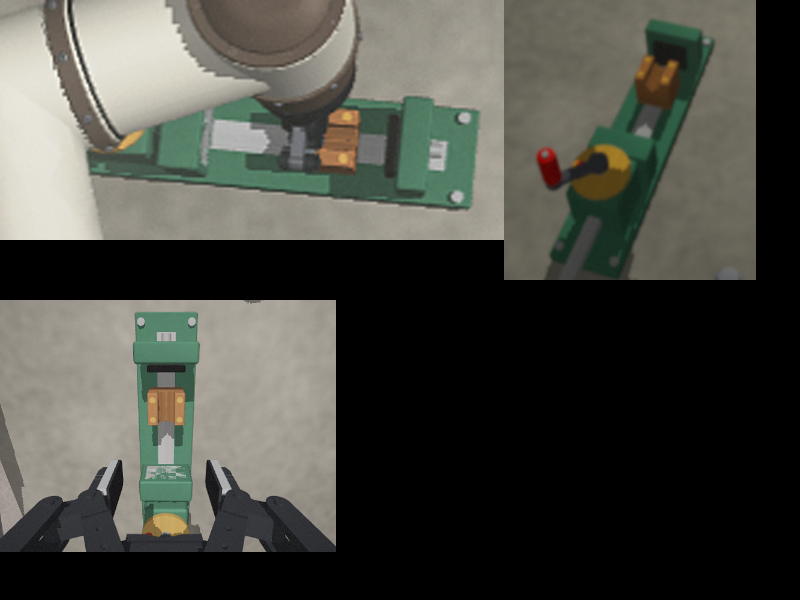

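Mount stands square on the bed between pad and jaw; handle unmoved. Going above the handle for a close look.

```bash
python3 -m pendant '[[-0.02,-0.003,0,0,0,0,0.06],[-0.037,-0.006,0,0,0,0,0.06],[-0.037,-0.006,0,0,0,0,0.06],[-0.037,-0.006,0,0,0,0,0.06],[-0.037,-0.006,0,0,0,0,0.06],[-0.037,-0.006,0,0,0,0,0.06],[-0.037,-0.005,0,0,0,0,0.06],[0,0,0,0,0,0,0.06],[0,0,0,0,0,0,0.06],[0,0,0,0,0,0,0.06]]'; python3 - <<'E'
from h import *
s=arm.get_image("side");d=arm.get_image("wrist");cv2.imwrite("pics/w4.png",d["image"][:,:,::-1])
T=dict(fx=494.1208714772022,fy=494.1208714772022,cx=281.7557712035943,cy=205.48495384077367,k1=-0.04295154814364901,xyz=np.array([425.24613356,-59.18708272,1203.67515582]),rotation=[-0.70091352,0.71237477,-0.02732843,0.02226158])
p,e=tri(T,(131.1,128),s,(142.3,309.9));print("handle tri",p,e,toclamp(p))
plan(p,-6.37)
h=hsv(d);print([x[:3] for x in blobs((cv2.inRange(h,(0,170,60),(6,255,255))|cv2.inRange(h,(172,170,60),(180,255,255)))>0,30)[0]])
E
```

```text
clock: 9.7
position: [657.2, 246.0, 271.7]
ee_rot: [-0.667, 0.745, 0.0, -0.001]
contact_force: [0.1, -0.5, 0.3]
gripper_width: 60.0
grasp_force: 0.0
handle tri [666.35677306 251.83783396 162.82421174] 6.860863807121496 [ 44.39972244 173.33405902 162.82421174]
t 9.8 pos [657.4 245.4 272.7] shift [ -7.5  -8.2 109.9] turn z -0.07 tilt [ 0.02 -0.02  0.  ] F [-0.2 -0.3  0.5] j6 -0.7 w 60.0
[(172, [285.6, 152.7], [279, 146, 14, 15]), (1601, [263.5, 227.4], [244, 199, 38, 59])]
```

View pics/w4.png

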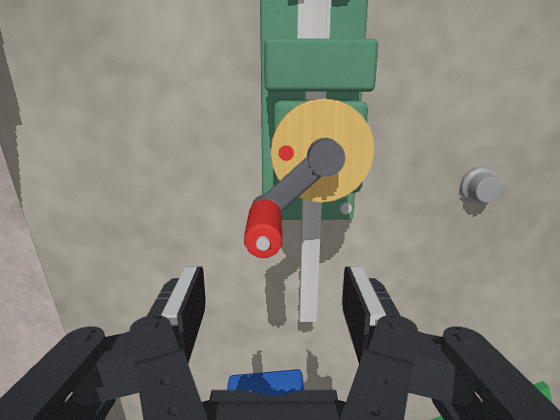

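Wrist view: sleeve's top end at (263,240), hub at (326,157), disc centre (322,150), jaw above at row 65; fingers straddle below, in the clear.

```bash
python3 - <<'E'
from h import *
d=arm.get_image("wrist")
for n,p,z in (("disc",(322.5,150),102),("hub",(326,157),137),("hub",(326,157),130),("cap",(263,240),191)):
    P=plane(d,*p,z);print(n,z,P.round(1),toclamp(P).round(1))
plan(plane(d,263,240,191)*[1,1,0]+[0,0,177],-6.37)
E
```

```text
disc 102 [612.5 215.9 102. ] [ -5.1 131.7 102. ]
hub 137 [614.6 215.1 137. ] [ -3. 131. 137.]
hub 130 [613.7 216.4 130. ] [ -4.  132.3 130. ]
cap 191 [662.4 250.4 191. ] [ 40.6 171.4 191. ]
t 9.85 pos [657.5 245.3 273. ] shift [-5.6 -4.3 96. ] turn z -0.08 tilt [ 0.   -0.01 -0.  ] F [ 0.   0.1 -0.1] j6 -0.7 w 60.6
```

```bash
python3 -m pendant '[[-0.0055,-0.0045,0.01,0,0,0,0.06],[0,0,0.03,0,0,0,0.06],[0,0,0.03,0,0,0,0.06],[0,0,0.02,0,0,0,0.06],[0,0,0.006,0,0,0,0.06],[0,0,0,0,0,0,0.06]]' && python3 -m pendant '[[0,0,0,0,0,0,0.02],[0,0,0,0,0,0,0.02],[0,0,0,0,0,0,0.02],[0,0,0,0,0,0,0.02],[0,0,0,0,0,0,0.02],[0,0,0,0,0,0,0.02]]'; python3 - <<'E'
from h import *
print(arm.read_state()["grasp_force"])
plan([662.4,250.4,177],-6.37)
E
```

```text
clock: 10.45
position: [662.6, 250.8, 175.6]
ee_rot: [-0.667, 0.745, 0.0, -0.001]
contact_force: [0.1, 0.2, -0.2]
gripper_width: 60.1
grasp_force: 0.0
clock: 11.05
position: [663.9, 251.6, 178.7]
ee_rot: [-0.667, 0.745, -0.001, 0.002]
contact_force: [2.0, 1.0, 4.8]
gripper_width: 22.9
grasp_force: 58.6
58.63335728645325
t 11.05 pos [663.9 251.6 178.7] shift [1.4 1.3 1.7] turn z 0.02 tilt [-0.22  0.11  0.  ] F [2.  1.  4.8] j6 -0.7 w 22.9
```

```bash
cat > circ.py <<'E'
from h import *
AX=np.array([614.5,215.5]);TH0=np.arctan2(35.2,48)
s=arm.read_state();r=R.from_quat([-0.6667,0.7453,0,0])
pt=lambda a:np.array([np.cos(TH0-a),np.sin(TH0-a),0])*.0596
def rows(a0,step,n):
    P=[r.inv().apply(pt(a0+step*i)-pt(a0)).round(4) for i in range(n+1)]
    print("["+",".join("[%g,%g,0,0,0,0,0.02]"%tuple((P[i+1]-P[i]).round(4)[:2]) for i in range(n))+"]")
E
cat > st.py <<'E'
from circ import *
import sys
p=s["position"][:2]-AX;a=(TH0-np.arctan2(p[1],p[0]))%(2*np.pi);u=p/np.linalg.norm(p);t=np.array([u[1],-u[0]])
F=s["contact_force"];print("t %.2f ang %.3f rad r %.1f z %.1f Frad(out) %.1f Ftan(resist) %.1f Fz %.1f w %.1f"%(s["clock"],a,np.linalg.norm(p),s["position"][2],F[:2]@u,-F[:2]@t,F[2],s["gripper_width"]))
E
python3 -c "
from circ import *
for q in range(4): rows(q*np.pi/2,np.pi/24,12)"; python3 st.py
```

```text
[[0.0061,-0.0049,0,0,0,0,0.02],[0.0066,-0.0041,0,0,0,0,0.02],[0.0072,-0.0031,0,0,0,0,0.02],[0.0074,-0.0022,0,0,0,0,0.02],[0.0077,-0.0012,0,0,0,0,0.02],[0.0078,-0.0002,0,0,0,0,0.02],[0.0078,0.0008,0,0,0,0,0.02],[0.0076,0.0019,0,0,0,0,0.02],[0.0072,0.0028,0,0,0,0,0.02],[0.0069,0.0037,0,0,0,0,0.02],[0.0063,0.0046,0,0,0,0,0.02],[0.0056,0.0054,0,0,0,0,0.02]]
[[0.0049,0.0061,0,0,0,0,0.02],[0.0041,0.0066,0,0,0,0,0.02],[0.0031,0.0072,0,0,0,0,0.02],[0.0022,0.0074,0,0,0,0,0.02],[0.0012,0.0077,0,0,0,0,0.02],[0.0002,0.0078,0,0,0,0,0.02],[-0.0008,0.0078,0,0,0,0,0.02],[-0.0019,0.0076,0,0,0,0,0.02],[-0.0028,0.0072,0,0,0,0,0.02],[-0.0037,0.0069,0,0,0,0,0.02],[-0.0046,0.0063,0,0,0,0,0.02],[-0.0054,0.0056,0,0,0,0,0.02]]
[[-0.0061,0.0049,0,0,0,0,0.02],[-0.0066,0.0041,0,0,0,0,0.02],[-0.0072,0.0031,0,0,0,0,0.02],[-0.0074,0.0022,0,0,0,0,0.02],[-0.0077,0.0012,0,0,0,0,0.02],[-0.0078,0.0002,0,0,0,0,0.02],[-0.0078,-0.0008,0,0,0,0,0.02],[-0.0076,-0.0019,0,0,0,0,0.02],[-0.0072,-0.0028,0,0,0,0,0.02],[-0.0069,-0.0037,0,0,0,0,0.02],[-0.0063,-0.0046,0,0,0,0,0.02],[-0.0056,-0.0054,0,0,0,0,0.02]]
[[-0.0049,-0.0061,0,0,0,0,0.02],[-0.0041,-0.0066,0,0,0,0,0.02],[-0.0031,-0.0072,0,0,0,0,0.02],[-0.0022,-0.0074,0,0,0,0,0.02],[-0.0012,-0.0077,0,0,0,0,0.02],[-0.0002,-0.0078,0,0,0,0,0.02],[0.0008,-0.0078,0,0,0,0,0.02],[0.0019,-0.0076,0,0,0,0,0.02],[0.0028,-0.0072,0,0,0,0,0.02],[0.0037,-0.0069,0,0,0,0,0.02],[0.0046,-0.0063,0,0,0,0,0.02],[0.0054,-0.0056,0,0,0,0,0.02]]
t 11.05 ang 0.001 rad r 61.2 z 178.7 Frad(out) 2.2 Ftan(resist) -0.4 Fz 4.8 w 22.9
```

```bash
python3 -m pendant '[[0.0061,-0.0049,0,0,0,0,0.02],[0.0066,-0.0041,0,0,0,0,0.02],[0.0072,-0.0031,0,0,0,0,0.02],[0.0074,-0.0022,0,0,0,0,0.02],[0.0077,-0.0012,0,0,0,0,0.02],[0.0078,-0.0002,0,0,0,0,0.02]]'; python3 st.py
```

```text
clock: 11.65
position: [675.4, 209.1, 178.9]
ee_rot: [-0.667, 0.745, -0.001, 0.004]
contact_force: [3.2, 4.2, 4.7]
gripper_width: 22.6
grasp_force: 59.0
t 11.65 ang 0.737 rad r 61.3 z 178.9 Frad(out) 2.7 Ftan(resist) 4.5 Fz 4.7 w 22.6
```

```bash
python3 -m pendant '[[0.0078,0.0008,0,0,0,0,0.02],[0.0076,0.0019,0,0,0,0,0.02],[0.0072,0.0028,0,0,0,0,0.02],[0.0069,0.0037,0,0,0,0,0.02],[0.0063,0.0046,0,0,0,0,0.02],[0.0056,0.0054,0,0,0,0,0.02]]'; python3 st.py; python3 -m pendant '[[0.0049,0.0061,0,0,0,0,0.02],[0.0041,0.0066,0,0,0,0,0.02],[0.0031,0.0072,0,0,0,0,0.02],[0.0022,0.0074,0,0,0,0,0.02],[0.0012,0.0077,0,0,0,0,0.02],[0.0002,0.0078,0,0,0,0,0.02]]'; python3 st.py
```

```text
clock: 12.25
position: [652.7, 168.4, 179.0]
ee_rot: [-0.667, 0.745, -0.002, 0.004]
contact_force: [6.0, -0.9, 3.8]
gripper_width: 22.7
grasp_force: 58.8
t 12.25 ang 1.522 rad r 60.6 z 179.0 Frad(out) 4.5 Ftan(resist) 4.1 Fz 3.8 w 22.7
clock: 12.85
position: [606.8, 156.2, 178.7]
ee_rot: [-0.667, 0.745, -0.002, 0.001]
contact_force: [3.1, -3.3, 6.5]
gripper_width: 22.6
grasp_force: 59.0
t 12.85 ang 2.334 rad r 59.8 z 178.7 Frad(out) 2.9 Ftan(resist) 3.5 Fz 6.5 w 22.6
```

Smooth. Continue through the first stiff spot.

```bash
python3 -m pendant '[[-0.0008,0.0078,0,0,0,0,0.02],[-0.0019,0.0076,0,0,0,0,0.02],[-0.0028,0.0072,0,0,0,0,0.02],[-0.0037,0.0069,0,0,0,0,0.02],[-0.0046,0.0063,0,0,0,0,0.02],[-0.0054,0.0056,0,0,0,0,0.02]]'; python3 st.py; python3 -m pendant '[[-0.0061,0.0049,0,0,0,0,0.02],[-0.0066,0.0041,0,0,0,0,0.02],[-0.0072,0.0031,0,0,0,0,0.02],[-0.0074,0.0022,0,0,0,0,0.02],[-0.0077,0.0012,0,0,0,0,0.02],[-0.0078,0.0002,0,0,0,0,0.02]]'; python3 st.py
```

```text
clock: 13.45
position: [568.3, 179.0, 178.8]
ee_rot: [-0.667, 0.745, -0.002, 0.001]
contact_force: [7.6, -9.3, 5.4]
gripper_width: 22.6
grasp_force: 58.9
t 13.45 ang 3.105 rad r 58.9 z 178.8 Frad(out) -0.1 Ftan(resist) 12.0 Fz 5.4 w 22.6
clock: 14.05
position: [556.3, 224.2, 178.6]
ee_rot: [-0.667, 0.745, -0.001, 0.0]
contact_force: [2.2, -3.9, 6.5]
gripper_width: 22.5
grasp_force: 59.1
t 14.05 ang 3.923 rad r 58.8 z 178.6 Frad(out) -2.8 Ftan(resist) 3.5 Fz 6.5 w 22.5
```

```bash
python3 -m pendant '[[-0.0078,-0.0008,0,0,0,0,0.02],[-0.0076,-0.0019,0,0,0,0,0.02],[-0.0072,-0.0028,0,0,0,0,0.02],[-0.0069,-0.0037,0,0,0,0,0.02],[-0.0063,-0.0046,0,0,0,0,0.02],[-0.0056,-0.0054,0,0,0,0,0.02]]'; python3 st.py
```

```text
clock: 14.65
position: [578.9, 263.1, 178.4]
ee_rot: [-0.667, 0.745, -0.0, -0.001]
contact_force: [-2.9, -3.8, 8.6]
gripper_width: 22.9
grasp_force: 59.2
t 14.65 ang 4.702 rad r 59.4 z 178.4 Frad(out) -1.3 Ftan(resist) 4.6 Fz 8.6 w 22.9
```

```bash
python3 -m pendant '[[-0.0049,-0.0061,0,0,0,0,0.02],[-0.0041,-0.0066,0,0,0,0,0.02],[-0.0031,-0.0072,0,0,0,0,0.02],[-0.0022,-0.0074,0,0,0,0,0.02],[-0.0012,-0.0077,0,0,0,0,0.02],[-0.0002,-0.0078,0,0,0,0,0.02],[0.0008,-0.0078,0,0,0,0,0.02],[0.0019,-0.0076,0,0,0,0,0.02],[0.0028,-0.0072,0,0,0,0,0.02],[0.0037,-0.0069,0,0,0,0,0.02],[0.0046,-0.0063,0,0,0,0,0.02],[0.0054,-0.0056,0,0,0,0,0.02]]'; python3 st.py
```

```text
clock: 15.85
position: [662.8, 253.1, 178.7]
ee_rot: [-0.667, 0.745, 0.001, 0.002]
contact_force: [-2.7, 3.2, 6.6]
gripper_width: 23.0
grasp_force: 59.2
t 15.85 ang 6.253 rad r 61.2 z 178.7 Frad(out) -0.2 Ftan(resist) 4.2 Fz 6.6 w 23.0
```

```bash
python3 -m pendant '[[0.0061,-0.0049,0,0,0,0,0.02],[0.0066,-0.0041,0,0,0,0,0.02],[0.0072,-0.0031,0,0,0,0,0.02],[0.0074,-0.0022,0,0,0,0,0.02],[0.0077,-0.0012,0,0,0,0,0.02],[0.0078,-0.0002,0,0,0,0,0.02],[0.0078,0.0008,0,0,0,0,0.02],[0.0076,0.0019,0,0,0,0,0.02],[0.0072,0.0028,0,0,0,0,0.02],[0.0069,0.0037,0,0,0,0,0.02],[0.0063,0.0046,0,0,0,0,0.02],[0.0056,0.0054,0,0,0,0,0.02]]'; python3 st.py
```

```text
clock: 17.05
position: [652.7, 168.4, 179.0]
ee_rot: [-0.667, 0.745, -0.002, 0.004]
contact_force: [6.0, -0.9, 3.6]
gripper_width: 23.1
grasp_force: 59.0
t 17.05 ang 1.523 rad r 60.6 z 179.0 Frad(out) 4.5 Ftan(resist) 4.1 Fz 3.6 w 23.1
```

```bash
python3 -m pendant '[[0.0049,0.0061,0,0,0,0,0.02],[0.0041,0.0066,0,0,0,0,0.02],[0.0031,0.0072,0,0,0,0,0.02],[0.0022,0.0074,0,0,0,0,0.02],[0.0012,0.0077,0,0,0,0,0.02],[0.0002,0.0078,0,0,0,0,0.02],[-0.0008,0.0078,0,0,0,0,0.02],[-0.0019,0.0076,0,0,0,0,0.02],[-0.0028,0.0072,0,0,0,0,0.02],[-0.0037,0.0069,0,0,0,0,0.02],[-0.0046,0.0063,0,0,0,0,0.02],[-0.0054,0.0056,0,0,0,0,0.02]]'; python3 st.py
```

```text
clock: 18.25
position: [568.3, 179.0, 178.8]
ee_rot: [-0.667, 0.745, -0.002, 0.001]
contact_force: [7.3, -8.4, 5.7]
gripper_width: 22.7
grasp_force: 59.1
t 18.25 ang 3.105 rad r 58.8 z 178.8 Frad(out) -0.5 Ftan(resist) 11.1 Fz 5.7 w 22.7
```

```bash
python3 -m pendant '[[-0.0061,0.0049,0,0,0,0,0.02],[-0.0066,0.0041,0,0,0,0,0.02],[-0.0072,0.0031,0,0,0,0,0.02],[-0.0074,0.0022,0,0,0,0,0.02],[-0.0077,0.0012,0,0,0,0,0.02],[-0.0078,0.0002,0,0,0,0,0.02]]'; python3 st.py
python3 - <<'E'
from h import *
d=arm.get_image("side");a=cv2.resize(d["image"][180:340,150:290],None,fx=3,fy=3,interpolation=cv2.INTER_CUBIC)
cv2.imwrite("pics/s5.png",a[:,:,::-1])
E
```

```text
clock: 18.85
position: [556.3, 224.1, 178.5]
ee_rot: [-0.667, 0.745, -0.001, 0.0]
contact_force: [1.8, -4.0, 7.1]
gripper_width: 23.1
grasp_force: 59.2
t 18.85 ang 3.922 rad r 58.8 z 178.5 Frad(out) -2.4 Ftan(resist) 3.7 Fz 7.1 w 23.1
```

View pics/s5.png

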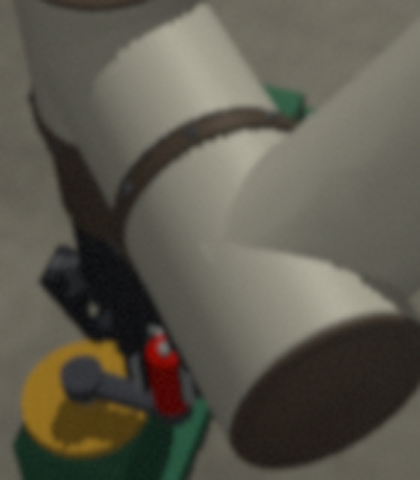

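The arm hides the jaws; the handle is in the grip as expected. Continue by force, in smaller calls.

```bash
python3 -m pendant '[[-0.0078,-0.0008,0,0,0,0,0.02],[-0.0076,-0.0019,0,0,0,0,0.02],[-0.0072,-0.0028,0,0,0,0,0.02]]'; python3 st.py
```

```text
clock: 19.2
position: [563.8, 245.9, 178.4]
ee_rot: [-0.667, 0.745, -0.001, -0.001]
contact_force: [-0.0, -4.2, 7.9]
gripper_width: 22.7
grasp_force: 59.3
t 19.20 ang 4.315 rad r 59.1 z 178.4 Frad(out) -2.1 Ftan(resist) 3.6 Fz 7.9 w 22.7
```

```bash
python3 -m pendant '[[-0.0069,-0.0037,0,0,0,0,0.02],[-0.0063,-0.0046,0,0,0,0,0.02],[-0.0056,-0.0054,0,0,0,0,0.02]]'; python3 st.py
```

```text
clock: 19.5
position: [578.7, 263.0, 178.3]
ee_rot: [-0.667, 0.745, -0.0, -0.001]
contact_force: [-2.8, -3.4, 9.0]
gripper_width: 22.5
grasp_force: 59.3
t 19.50 ang 4.700 rad r 59.5 z 178.3 Frad(out) -1.0 Ftan(resist) 4.3 Fz 9.0 w 22.5
```

```bash
python3 -m pendant '[[-0.0049,-0.0061,0,0,0,0,0.02],[-0.0041,-0.0066,0,0,0,0,0.02]]'; python3 st.py
```

```text
clock: 19.7
position: [592.0, 270.9, 178.3]
ee_rot: [-0.667, 0.745, -0.0, -0.002]
contact_force: [-4.4, -2.9, 9.5]
gripper_width: 22.5
grasp_force: 59.4
t 19.70 ang 4.960 rad r 59.8 z 178.3 Frad(out) -1.0 Ftan(resist) 5.2 Fz 9.5 w 22.5
```

```bash
cat > ok.py <<'E'
import sys,st
f=-st.F[:2]@st.t
sys.exit(f>7)
E
python3 -m pendant '[[-0.0031,-0.0072,0,0,0,0,0.02]]'>/dev/null; python3 ok.py && python3 -m pendant '[[-0.0022,-0.0074,0,0,0,0,0.02]]'>/dev/null && python3 ok.py && python3 -m pendant '[[-0.0012,-0.0077,0,0,0,0,0.02]]' >/dev/null&& python3 ok.py && python3 -m pendant '[[-0.0002,-0.0078,0,0,0,0,0.02]]'>/dev/null && python3 ok.py && python3 -m pendant '[[0.0008,-0.0078,0,0,0,0,0.02]]' >/dev/null&& python3 ok.py
```

```text
t 19.80 ang 5.091 rad r 59.9 z 178.4 Frad(out) 0.4 Ftan(resist) 4.7 Fz 10.2 w 22.7False
```

```bash
sed -i 's/sys.exit(f>7)/sys.exit(int(f>7))/' ok.py
python3 -m pendant '[[-0.0022,-0.0074,0,0,0,0,0.02]]'>/dev/null && python3 ok.py && python3 -m pendant '[[-0.0012,-0.0077,0,0,0,0,0.02]]' >/dev/null&& python3 ok.py && python3 -m pendant '[[-0.0002,-0.0078,0,0,0,0,0.02]]'>/dev/null && python3 ok.py && python3 -m pendant '[[0.0008,-0.0078,0,0,0,0,0.02]]' >/dev/null&& python3 ok.py
```

```text
t 19.90 ang 5.220 rad r 60.1 z 178.4 Frad(out) -0.0 Ftan(resist) 5.6 Fz 8.9 w 22.6
t 20.00 ang 5.350 rad r 60.3 z 178.4 Frad(out) 0.7 Ftan(resist) 5.3 Fz 9.5 w 22.9
t 20.10 ang 5.480 rad r 60.5 z 178.4 Frad(out) 0.2 Ftan(resist) 5.6 Fz 9.1 w 22.6
t 20.20 ang 5.610 rad r 60.6 z 178.4 Frad(out) 0.7 Ftan(resist) 4.8 Fz 9.4 w 22.4
```

At 11.9 rad; next rows continue the same circle.

```bash

python3 -m pendant '[[0.0019,-0.0076,0,0,0,0,0.02]]'>/dev/null && python3 ok.py && python3 -m pendant '[[0.0028,-0.0072,0,0,0,0,0.02]]' >/dev/null&& python3 ok.py && python3 -m pendant '[[0.0037,-0.0069,0,0,0,0,0.02]]'>/dev/null && python3 ok.py && python3 -m pendant '[[0.0046,-0.0063,0,0,0,0,0.02]]' >/dev/null&& python3 ok.py && python3 -m pendant '[[0.0054,-0.0056,0,0,0,0,0.02]]' >/dev/null&& python3 ok.py && python3 -m pendant '[[0.0061,-0.0049,0,0,0,0,0.02]]' >/dev/null&& python3 ok.py && python3 -m pendant '[[0.0066,-0.0041,0,0,0,0,0.02]]' >/dev/null&& python3 ok.py && python3 -m pendant '[[0.0072,-0.0031,0,0,0,0,0.02]]' >/dev/null&& python3 ok.py
```

```text
t 20.30 ang 5.740 rad r 60.8 z 178.5 Frad(out) 1.0 Ftan(resist) 5.2 Fz 8.6 w 22.5
t 20.40 ang 5.867 rad r 60.9 z 178.5 Frad(out) 1.2 Ftan(resist) 5.3 Fz 8.6 w 22.7
t 20.50 ang 5.996 rad r 61.0 z 178.6 Frad(out) 0.9 Ftan(resist) 5.1 Fz 8.5 w 22.3
t 20.60 ang 6.124 rad r 61.1 z 178.6 Frad(out) 0.8 Ftan(resist) 5.2 Fz 7.3 w 22.4
t 20.70 ang 6.251 rad r 61.2 z 178.7 Frad(out) 1.1 Ftan(resist) 5.4 Fz 7.1 w 22.9
t 20.80 ang 0.096 rad r 61.2 z 178.7 Frad(out) 0.3 Ftan(resist) 6.1 Fz 7.6 w 22.6
t 20.90 ang 0.224 rad r 61.3 z 178.8 Frad(out) 1.0 Ftan(resist) 5.0 Fz 7.0 w 22.7
t 21.00 ang 0.352 rad r 61.3 z 178.8 Frad(out) 1.9 Ftan(resist) 6.1 Fz 5.9 w 22.7
```

```bash

python3 -m pendant '[[0.0074,-0.0022,0,0,0,0,0.02]]'>/dev/null && python3 ok.py && python3 -m pendant '[[0.0077,-0.0012,0,0,0,0,0.02]]' >/dev/null&& python3 ok.py && python3 -m pendant '[[0.0078,-0.0002,0,0,0,0,0.02]]'>/dev/null && python3 ok.py && python3 -m pendant '[[0.0078,0.0008,0,0,0,0,0.02]]' >/dev/null&& python3 ok.py && python3 -m pendant '[[0.0076,0.0019,0,0,0,0,0.02]]' >/dev/null&& python3 ok.py && python3 -m pendant '[[0.0072,0.0028,0,0,0,0,0.02]]' >/dev/null&& python3 ok.py && python3 -m pendant '[[0.0069,0.0037,0,0,0,0,0.02]]' >/dev/null&& python3 ok.py
```

```text
t 21.10 ang 0.478 rad r 61.3 z 178.8 Frad(out) 2.7 Ftan(resist) 5.2 Fz 6.5 w 22.7
t 21.20 ang 0.606 rad r 61.3 z 178.9 Frad(out) 2.1 Ftan(resist) 5.2 Fz 4.3 w 22.5
t 21.30 ang 0.719 rad r 61.3 z 178.9 Frad(out) 2.0 Ftan(resist) 10.5 Fz 5.2 w 22.7
```

```bash
python3 -m pendant '[[0.0025,0.0001,0,0,0,0,0.02]]'>/dev/null; python3 st.py
```

```text
t 21.40 ang 0.748 rad r 61.2 z 179.0 Frad(out) 2.4 Ftan(resist) 12.3 Fz 4.9 w 22.6
```

```bash
python3 -m pendant '[[0.0017,0.0001,0,0,0,0,0.02]]'>/dev/null; python3 st.py
```

```text
t 21.50 ang 0.760 rad r 61.2 z 179.0 Frad(out) 1.9 Ftan(resist) 12.4 Fz 4.7 w 22.4
```

```bash
python3 -m pendant '[[0.002,0.0001,0,0,0,0,0.02]]'>/dev/null; python3 st.py
```

```text
t 21.60 ang 0.782 rad r 61.2 z 179.0 Frad(out) 2.1 Ftan(resist) 13.9 Fz 3.6 w 22.6
```

```bash
python3 -m pendant '[[0,0,0,0,0,0,0.055],[0,0,0,0,0,0,0.055],[0,0,0,0,0,0,0.055],[0,0,0,0,0,0,0.055],[0,0,-0.01,0,0,0,0.055],[0,0,-0.03,0,0,0,0.055],[0,0,-0.04,0,0,0,0.055],[0,0,-0.04,0,0,0,0.055],[0,0,-0.03,0,0,0,0.055],[0,0,0,0,0,0,0.055]]'; python3 -m pendant '[[-0.03,0,0,0,0,0,0.055],[-0.04,0,0,0,0,0,0.055],[-0.04,0,0,0,0,0,0.055],[-0.03,0,0,0,0,0,0.055],[-0.02,0,0,0,0,0,0.055],[0,0,0,0,0,0,0.055],[0,0,0,0,0,0,0.055]]'; python3 - <<'E'
from h import *
o=np.zeros((600,800,3),np.uint8)
s=arm.get_image("side")["image"];t=arm.get_image("top")["image"];w=arm.get_image("wrist")["image"]
o[:300,:400]=cv2.resize(w,(400,300));o[:300,400:]=cv2.resize(s[180:390,110:290],(400,300));o[300:,:]=cv2.resize(t[110:270,110:450],(800,300))
cv2.imwrite("pics/c6.png",o[:,:,::-1])
E
```

```text
clock: 22.6
position: [674.2, 200.8, 334.4]
ee_rot: [-0.667, 0.745, -0.002, 0.006]
contact_force: [-0.3, 0.7, 0.6]
gripper_width: 54.8
grasp_force: 0.0
clock: 23.3
position: [690.1, 359.9, 326.1]
ee_rot: [-0.667, 0.745, -0.0, -0.001]
contact_force: [-0.7, -1.2, 0.9]
gripper_width: 55.0
grasp_force: 0.0
```

View pics/c6.png

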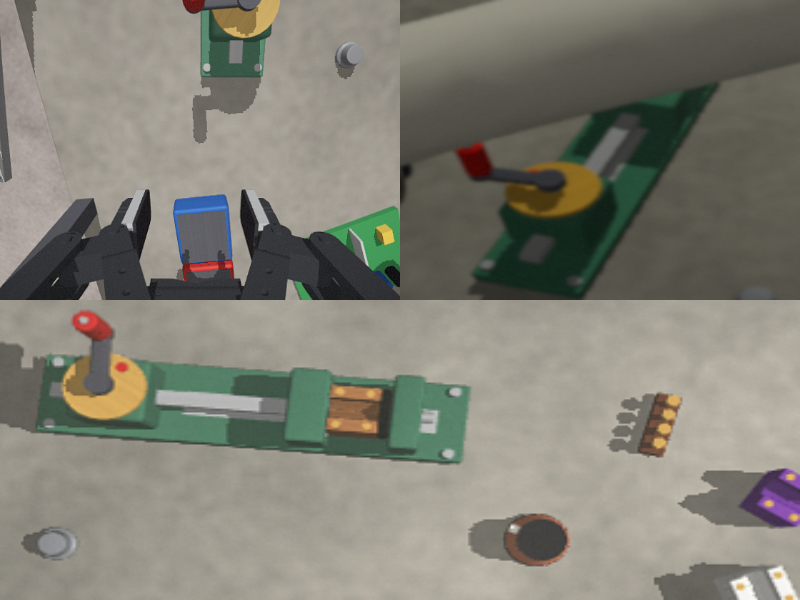

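The top view shows the mount at crop (357,410), square and held between both jaws. The crank is at rest with the hand off it, and the coil, bolts and knob are where they were.

```bash
python3 -c "
from bench import arm
print(arm.job_done())"
```

```text
the job is handed in; nothing more can be done
None
```

The mount stands upright and square in the clamp, held between both jaws: I turned the crank clockwise at a steady 0.2 turn/s, slowing over the last 0.3 s, and stopped at 13.9 N. The hand is off the crank, the coil, bolts and knob were not touched, and the job was handed in at about 23 s.

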